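# Lay the spare-filter carton down in its taped place

### The job

The jar has been left in the red-taped place where the carton of spare vacuum filters should lie: gently slide it along the worktop with the fingertips, upright, until it stands wholly outside the tape. Then push the standing carton over, high up on its picture side, so that it falls onto its back, picture up, inside the taped rectangle (overlapping the tape is fine, sticking out past it is not). Push only, squeeze and pick up nothing, and leave the other things where they are.

Things in the scene. Friction and masses are not known exactly. Their poses are not given: they have to be found in the camera images.
- outline: Rectangle of flat red tape on the worktop, 214 x 144 mm over its outer edges, tape 12 mm wide. Origin at its centre; x runs along the long side, away from the end where the carton stands, y along the short side, z up. Tall fixed things stand well clear of it: buckets at the worktop's left edge, a shoe-care box at its right edge, shoes on a riser (to 150 mm high) more than 0.8 m ahead of the robot.
- carton: White card carton standing on end, 150 mm tall (z), 90 wide (y), 45 thick (x), about 0.16 kg. Its -x face has sky-blue bands and a round filter picture; the plain white back is +x. Origin: centre of its underside. It stands across the outline's -x end, lower back edge 22 to 42 mm inside the tape's outer edge; pushed over that edge it falls along its +x, by itself beyond 17 degrees of lean.
- heel_a (a point): Carton corner: lower end of the back face, at the carton's own (+22.5, +45, 0) mm. The lower back edge, on which the carton turns over, runs from heel_a to heel_b.
- heel_b (a point): Carton corner: lower end of the back face, at the carton's own (+22.5, -45, 0) mm.
- head_a (a point): Carton corner: top end of the back face, at the carton's own (+22.5, +45, 150) mm.
- head_b (a point): Carton corner: top end of the back face, at the carton's own (+22.5, -45, 150) mm.
- jar: Sealed squat round amber glass jar with a paper band and a dark metal screw lid, 60 mm in diameter, 56 mm tall, about 0.19 kg, standing inside the taped rectangle. Origin at the centre of its underside, z up. The worktop is free for about 120 mm beyond the rectangle's long side far from the robot.
- brush: Bystander: beechwood clothes brush lying on its back, dark bristles up, 182 x 52 mm, 42 mm high, long side along x. Origin under its centre.
- nozzle: Bystander: narrow metal crevice nozzle standing on its round socket (44 mm in diameter), 158 mm tall. Origin at the centre of its underside.
- dustcup: Bystander: clear plastic dustbin cup with a grey cone inside and a red latch, about 97 mm in diameter, 115 mm tall, standing. Origin at the centre of its underside.
- tin: Bystander: flat round tin of shoe polish, 83 mm in diameter, 25 mm high. Origin at the centre of its underside.
- filter: Bystander: white pleated cartridge filter with grey end caps, 66 mm in diameter, 60 mm tall, standing. Origin at the centre of its underside.
Not all that is in view belongs to the job. Of the things that look like the carton, take the one that is farthest from the robot's base at the start. Leave any green or pink look-alike of the jar alone.

How it is judged:
By the outcome, as a careful person would: the job done as asked, in the order asked, and still so for the second after the job is handed in, with the robot touching nothing.
It also fails if it takes over 48 s, if anything falls off the work surface, if the arm or the gripper's body presses on something with over 40 N, if the wrist force passes 120 N, or if a joint passes its speed limit or range.

### The arm

A 6-joint arm with a two-finger parallel gripper is mounted at the origin on the work surface. World frame = base frame: x ahead of the robot, y to its left, z up, the work surface at z = 0. Lengths are in m, angles in degrees, forces in N, time in s.
With the tool pointing down it reaches from about 0.325 to 0.85 m from the base axis. Payload 15.5 kg.
Tool frame: the origin (TCP) lies at the very end of the fingers, on their centre line; the grasp point (between the pads) lies arm.grip_depth behind it (arm.grip_depth is the distance from the TCP to the grasp point, in m); z points along the fingers, y is the direction in which the jaws open and shut (so a half turn about z gives the same grasp; the last joint's range is limited). The gripper opens to 91 mm and grips with 3 to 60 N. Pads are 32 mm wide; open, the fingers measure 118 mm over their backs; the gripper's body (76 mm by 178 mm) begins 60 mm behind the grasp point.
Start: joints at [63.971, 28.281, 77.091, -0, 74.628, -5.472], TCP at [0.219, 0.585, 0.214] pointing down, gripper open.
Joint ranges: [-166.48, 166.48], [-47.26, 123.95], [12.59, 153.08], [-70.14, 250.14], [6.76, 159.57], [-176.63, 176.63]. Speed limits (degrees/s): [108.29, 108.29, 147.25, 172.46, 172.46, 172.46].

### API

Orientations are given as a 3x3 rotation matrix whose columns are the frame's x, y, z axes.
In Python, from rig import arm gives the robot as it stands. Calls block until the motion is done:
- arm.move_to(position, orientation): joint-space move of the TCP to a pose.
- arm.move_l(position, orientation=None, feed=0.15): straight line of the TCP; orientation=None keeps the orientation; feed is the mean speed in m/s.
- arm.move_joints(angles): joint-space move.
- arm.grip(opening): finger opening in m; the grip force is fixed at half the most; returns when the fingers have stopped.
- arm.sleep(seconds).
- arm.solve_ik(position, orientation): joint angles nearest the present ones, or None.
- arm.snapshot(name): name is "side" or "top"; returns the picture (480x640x3 uint8, red, green, blue); there is no depth.
- arm.get_calibration(name): a dict with "intrinsics" (3x3 intrinsics, pixels), "cam_to_world" (4x4, takes a point from camera to world coordinates). Camera axes: x right, y down, z forward; pixel columns grow to the right and rows downward; lengths in m; the calibration is good to about 2 mm. A picture is of the moment at which its call begins. get_calibration takes no time and is no camera call.
A pose or a line that the arm cannot do raises arm.Unreachable and nothing moves.
- arm.sign_off(): hands the job in, once; it reports no verdict.
Readings, each from a call of its own:
- arm.current_t(): time.
- arm.current_joint_positions(): joint angles.
- arm.current_dq(): joint speeds.
- arm.current_tau(): joint torques, N m.
- arm.current_ee_pos(): TCP position.
- arm.current_tool_rot(): TCP orientation.
- arm.current_force(): force on the tool from outside, world axes, zero at the start.
- arm.current_torque(): the same for the moment, N m.
- arm.current_width(): finger opening in m.
Only numpy, scipy, OpenCV 4.12 (cv2) and the standard library are available. Lean on these libraries where they do the work, as an engineer would, in place of code of your own. Each camera call takes 0.05 s, during which the arm holds its last target.

## Working session

There is one attempt and no reset: what is moved stays moved. The work goes in short steps, each a Python script; the robot and the scene stay as the last script left them, time stands still between calls to the robot, and variables do not carry over. Pictures are saved under pics/ and viewed, and the job is handed in when it is done.

```bash
mkdir -p pics; ls
python3 - <<'E'
from rig import arm
import cv2,numpy as np
for n in("side","top"):
    im=arm.snapshot(n); cv2.imwrite(f"pics/{n}0.png",im[:,:,::-1])
    c=arm.get_calibration(n); print(n,np.array(c["intrinsics"]).round(1).tolist(),np.array(c["cam_to_world"]).round(4).tolist())
print(arm.current_t(),arm.grip_depth,arm.current_ee_pos(),arm.current_tool_rot(),arm.current_width())
E
```

```text
pics
side [[571.8, 0.0, 328.0], [0.0, 571.8, 248.4], [0.0, 0.0, 1.0]] [[0.725, -0.5058, 0.4674, -0.0807], [-0.6886, -0.5178, 0.5077, -0.6239], [-0.0147, -0.6899, -0.7237, 0.9928], [0.0, 0.0, 0.0, 1.0]]
top [[565.0, 0.0, 313.4], [0.0, 565.0, 240.0], [0.0, 0.0, 1.0]] [[-0.0023, -0.9952, 0.0978, 0.342], [-1.0, 0.0026, 0.0032, 0.0153], [-0.0034, -0.0978, -0.9952, 1.5787], [0.0, 0.0, 0.0, 1.0]]
0.1 0.0188 [0.21931729 0.58491448 0.21340917] [[-9.36321753e-01  3.51142918e-01 -4.75297804e-04]
 [ 3.51143223e-01  9.36321268e-01 -9.58872496e-04]
 [ 1.08330157e-04 -1.06471078e-03 -9.99999427e-01]] 0.09119021030474121
```

View pics/side0.png

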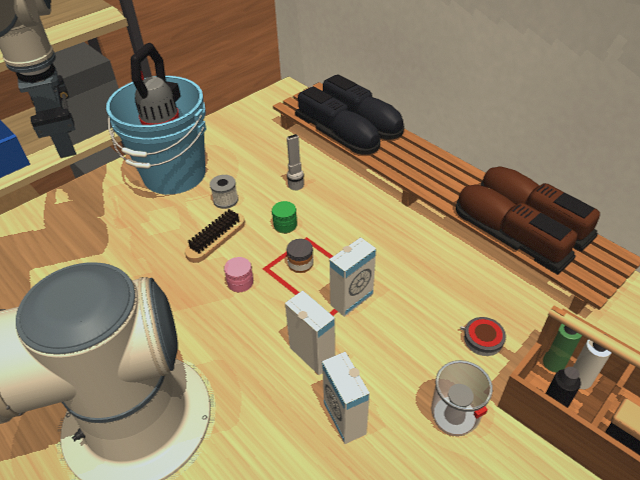

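View pics/top0.png

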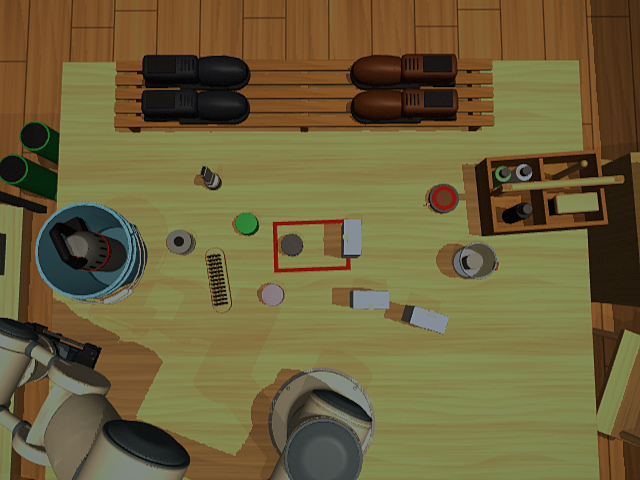

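The side view shows the far carton at about (352,277) with its filter picture facing the camera, and the jar with the dark lid at (300,255) inside the tape. In the top view the tape spans about (275–350, 220–271). The far carton is at its right end at (352,238), and the jar is at (291,244). The pink and green look-alikes are at (272,294) and (246,224).

Run:
```python
import cv2
a=cv2.imread("pics/side0.png")[200:340,220:400]; cv2.imwrite("pics/s1.png",cv2.resize(a,None,fx=4.4,fy=4.2,interpolation=cv2.INTER_CUBIC)[:600])
a=cv2.imread("pics/top0.png")[200:290,250:385]; a=cv2.convertScaleAbs(a,alpha=1.5);cv2.imwrite("pics/t1.png",cv2.resize(a,(135*5,90*5),interpolation=cv2.INTER_CUBIC))
```

```text
(no output)
```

View pics/s1.png

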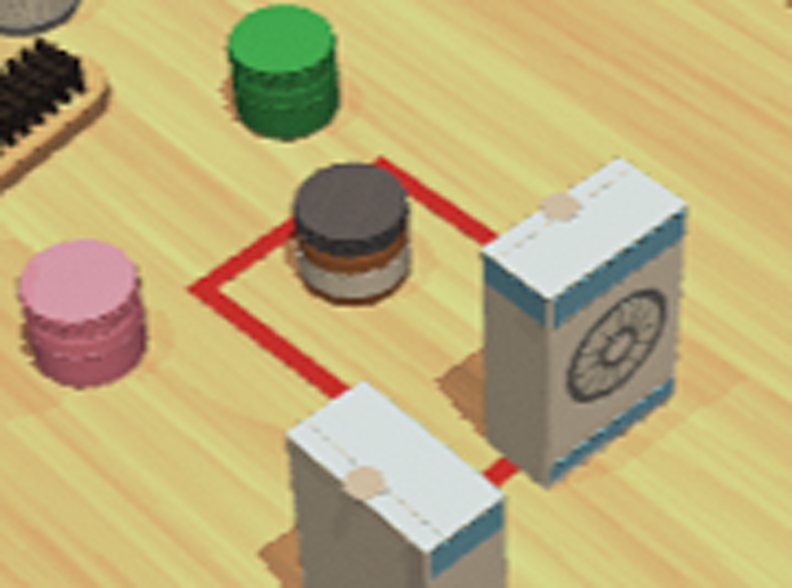

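View pics/t1.png

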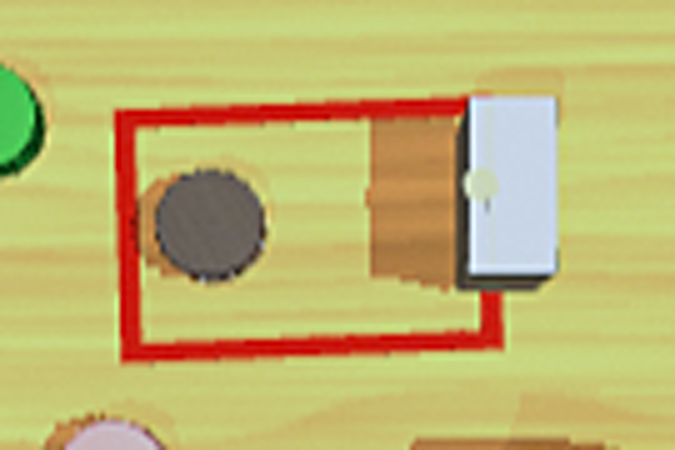

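```bash
cat > h.py <<'E'
import numpy as np
from rig import arm
def ray(n,uv,z):
    c=arm.get_calibration(n);K=np.array(c["intrinsics"]);T=np.array(c["cam_to_world"])
    d=T[:3,:3]@np.linalg.solve(K,[uv[0],uv[1],1.]);o=T[:3,3]
    return o+d*(z-o[2])/d[2]
def proj(n,P):
    c=arm.get_calibration(n);K=np.array(c["intrinsics"]);T=np.linalg.inv(np.array(c["cam_to_world"]))
    p=K@(T[:3,:3]@np.asarray(P,float)+T[:3,3]);return p[:2]/p[2]
E
python3 - <<'E'
from h import *
np.set_printoptions(precision=4,suppress=True)
t=lambda u,v:((u+.5)/5-.5+250,(v+.5)/5-.5+200)
s=lambda u,v:((u+.5)/4.4-.5+220,(v+.5)/4.2-.5+200)
for nm,p in dict(farL=(115,111),nearL=(122,362),nearR=(503,348)).items(): print("T",nm,ray("top",t(*p),0))
for p in [(470,98),(557,97),(556,273),(470,272)]: print("T top",ray("top",t(*p),.15))
for p in [(458,289),(540,290)]: print("T bot",ray("top",t(*p),0))
print("T jar",ray("top",t(210,225),.056))
print("S farL",ray("side",s(380,157),0),"nearL",ray("side",s(189,290),0))
for p in [(483,250),(548,298),(686,207),(620,158)]: print("S top",ray("side",s(*p),.15))
for p in [(548,487),(676,395)]: print("S bot",ray("side",s(*p),0))
print("S jar",ray("side",s(351,204),.056))
print("pink",ray("top",(272,294),.056),"green",ray("top",(246,224),.056))
print("cartons",[ray("top",p,.15) for p in [(352,292),(352,308),(389,308),(389,292),(414,305),(448,318),(442,333)]])
E
```

```text
T farL [0.5491 0.1353 0.    ]
T nearL [0.4078 0.1307 0.    ]
T nearR [ 0.4151 -0.0821  0.    ]
T top [ 0.5356 -0.0572  0.15  ]
T top [ 0.536  -0.1015  0.15  ]
T top [ 0.4461 -0.1001  0.15  ]
T top [ 0.4467 -0.0565  0.15  ]
T bot [ 0.4481 -0.0572  0.    ]
T bot [ 0.4475 -0.1031  0.    ]
T jar [0.4794 0.0793 0.056 ]
S farL [0.5485 0.1383 0.    ] nearL [0.4068 0.1318 0.    ]
S top [ 0.4452 -0.056   0.15  ]
S top [ 0.445  -0.0983  0.15  ]
S top [ 0.5318 -0.1011  0.15  ]
S top [ 0.5339 -0.0565  0.15  ]
S bot [ 0.4477 -0.0968  0.    ]
S bot [ 0.5367 -0.0988  0.    ]
S jar [0.4784 0.0792 0.056 ]
pink [0.3465 0.1317 0.056 ] green [0.5359 0.2033 0.056 ]
cartons [array([ 0.3507, -0.0769,  0.15  ]), array([ 0.3107, -0.0766,  0.15  ]), array([ 0.3105, -0.1694,  0.15  ]), array([ 0.3505, -0.17  ,  0.15  ]), array([ 0.3179, -0.2323,  0.15  ]), array([ 0.2853, -0.3167,  0.15  ]), array([ 0.2482, -0.3008,  0.15  ])]
```

Run:
```python
from h import *
np.set_printoptions(precision=3,suppress=True)
print("bucket",[ray("top",p,.22) for p in [(145,250),(90,203),(90,303)]])
R=np.array([[-1,0,0],[0,1,0],[0,0,-1.]]).T
R=np.column_stack([[-1,0,0],[0,1,0],[0,0,-1.]])
arm.move_l([.135,.36,.26],arm.current_tool_rot(),feed=.2)
arm.move_to([.415,.0793,.15],R)
arm.grip(.036)
print(arm.current_t(),arm.current_ee_pos(),arm.current_width())
arm.move_l([.415,.0793,.012],feed=.1)
import cv2
for n in("side","top"): cv2.imwrite(f"pics/{n}2.png",arm.snapshot(n)[:,:,::-1])
a=cv2.imread("pics/side2.png")[180:340,220:420]; cv2.imwrite("pics/s2.png",cv2.resize(a,None,fx=3.7,fy=3.7))
print(arm.current_t(),arm.current_ee_pos(),arm.current_force())
```

```text
bucket [array([0.452, 0.426, 0.22 ]), array([0.568, 0.564, 0.22 ]), array([0.326, 0.555, 0.22 ])]
3.95 [0.415 0.079 0.15 ] 0.035998415587538586
5.5833 [0.415 0.079 0.012] [ 0.438 -0.532  0.479]
```

View pics/s2.png

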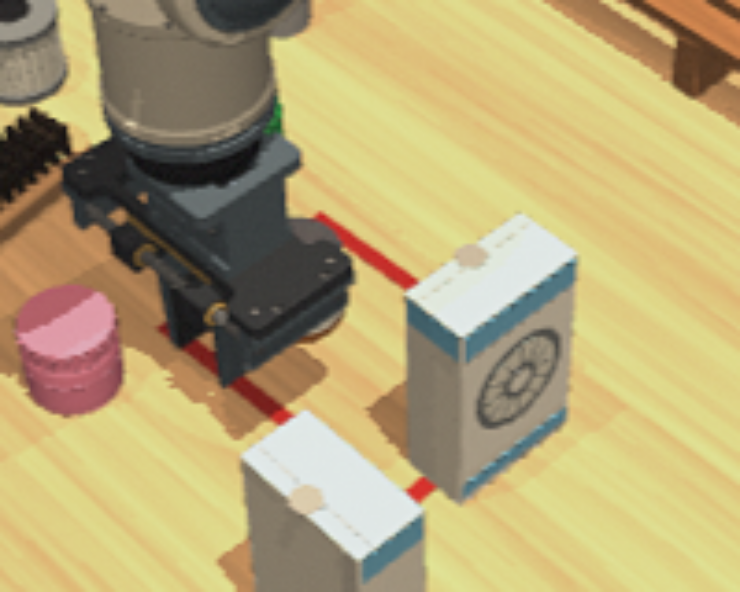

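The crop shows the fingertips down near the worktop, between the near tape side and the jar. The carton and the pink jar are undisturbed and clear of the gripper. Next I push the jar.

```bash
python3 - <<'E'
from h import *
import cv2
np.set_printoptions(precision=3,suppress=True)
for x in (.433,.50,.565):
    arm.move_l([x,.0793,.012],feed=.04 if x<.55 else .05)
    print(arm.current_t(),arm.current_ee_pos(),arm.current_force())
arm.sleep(.2)
arm.move_l([.53,.0793,.012],feed=.06)
arm.move_l([.48,.0793,.26],feed=.2)
for n in("side","top"): cv2.imwrite(f"pics/{n}3.png",arm.snapshot(n)[:,:,::-1])
print(arm.current_t())
E
cat > crop.py <<'E'
import cv2,sys
k=sys.argv[1]
cv2.imwrite(f"pics/cs{k}.png",cv2.resize(cv2.imread(f"pics/side{k}.png")[180:340,230:430],None,fx=3.7,fy=3.7))
a=cv2.imread(f"pics/top{k}.png")[180:300,230:390];cv2.imwrite(f"pics/ct{k}.png",cv2.resize(cv2.convertScaleAbs(a,alpha=1.5),None,fx=5,fy=5))
E
python3 crop.py 3
```

```text
6.1833 [0.433 0.079 0.012] [-0.485 -1.227 -0.627]
8.0083 [0.5   0.079 0.012] [-0.676  0.341  0.678]
9.4583 [0.565 0.079 0.012] [-0.361  0.042 -0.318]
11.9083
```

View pics/cs3.png

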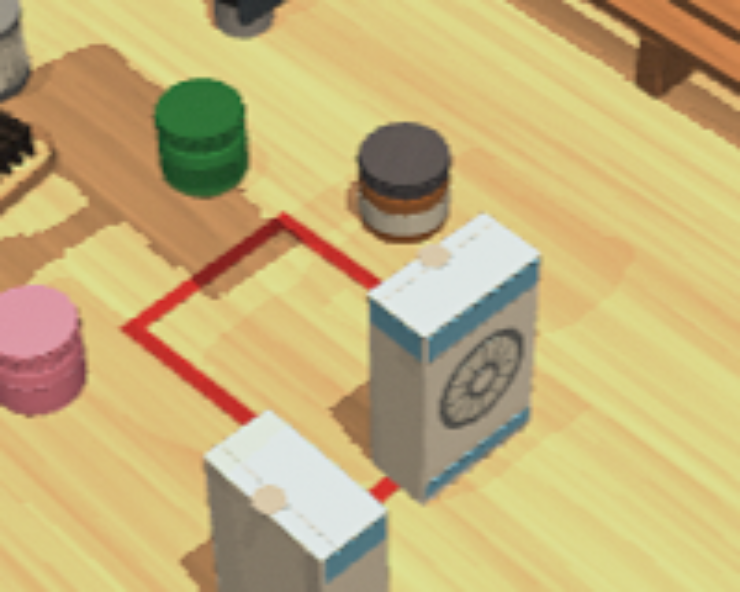

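View pics/ct3.png

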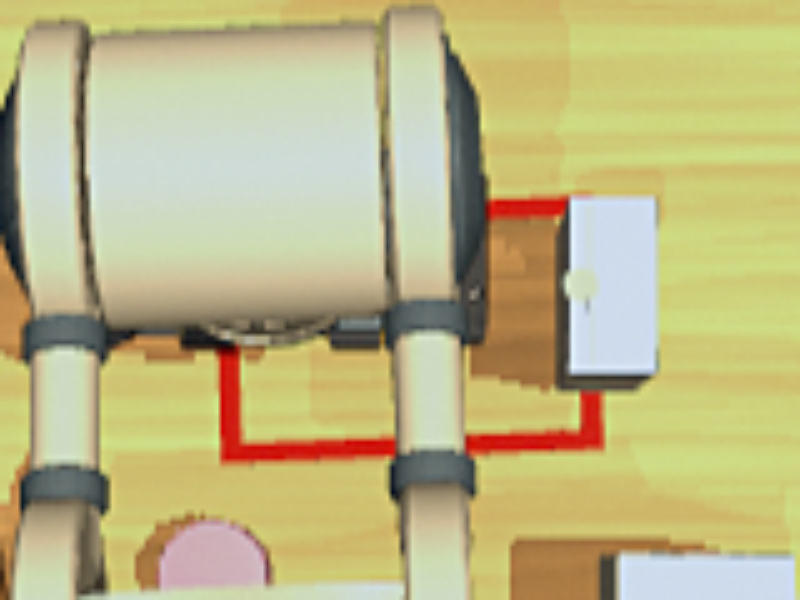

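The side crop shows the jar upright behind the far tape line, with its lid at crop (404,160). The carton, green jar and pink jar have not moved. In the top view the arm hides the jar.

```bash
python3 - <<'E'
from h import *
import cv2
np.set_printoptions(precision=3,suppress=True)
print("jar",ray("side",(404/3.7+230,160/3.7+180),.056))
y=np.array([1,-.012,0]);y/=np.linalg.norm(y);z=np.array([0,0,-1.]);R=np.column_stack([np.cross(y,z),y,z])
q1=arm.solve_ik([.49,-.155,.115],R); R2=R.copy();R2[:,:2]*=-1;q2=arm.solve_ik([.49,-.155,.115],R2)
print(q1,q2,arm.current_joint_positions())
arm.move_to([.49,-.155,.27],R)
arm.grip(.04)
arm.move_l([.49,-.155,.118],feed=.12)
for n in("side","top"): cv2.imwrite(f"pics/{n}4.png",arm.snapshot(n)[:,:,::-1])
print(arm.current_t(),arm.current_ee_pos(),arm.current_force())
E
python3 crop.py 4
```

```text
jar [0.6   0.074 0.056]
[-24.213  26.806  99.259  -0.     53.935 -23.526] [-24.213  26.806  99.259  -0.     53.935 156.474] [  2.342  14.401  92.207   0.001  73.483 -87.654]
14.8 [ 0.49  -0.155  0.119] [-0.301  0.558  0.416]
```

View pics/cs4.png

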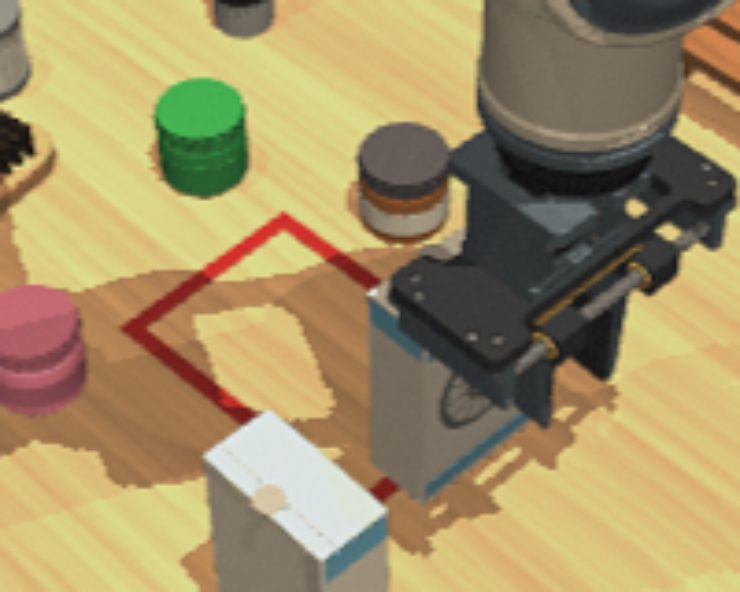

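View pics/ct4.png

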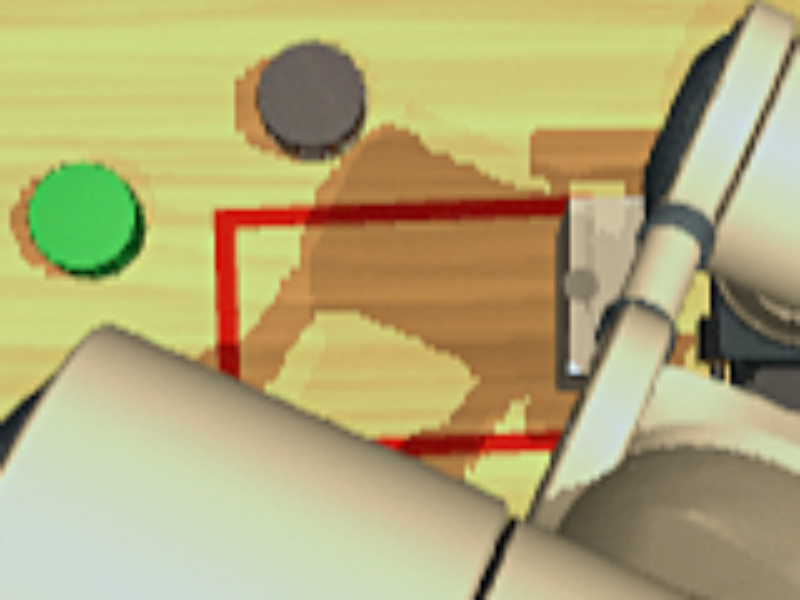

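The jar now stands at about (0.600, 0.074). Its near rim is at 0.570 and the tape edge at about 0.553, so it is wholly outside. The fingers are in front of the carton's picture side near the top. I start the push and check that it tips rather than slides.

```bash
python3 - <<'E'
from h import *
import cv2
np.set_printoptions(precision=3,suppress=True)
for y in (-.122,-.112,-.100):
    arm.move_l([.49,y,.118],feed=.03)
    print(arm.current_t(),arm.current_ee_pos(),arm.current_force())
for n in("side","top"): cv2.imwrite(f"pics/{n}5.png",arm.snapshot(n)[:,:,::-1])
E
python3 crop.py 5
```

```text
16.05 [ 0.49  -0.122  0.118] [ 0.821  0.368 -0.625]
16.5333 [ 0.49  -0.112  0.118] [ 0.394 -0.708 -0.292]
17.0833 [ 0.49  -0.1    0.118] [ 0.555 -0.101  0.377]
```

View pics/cs5.png

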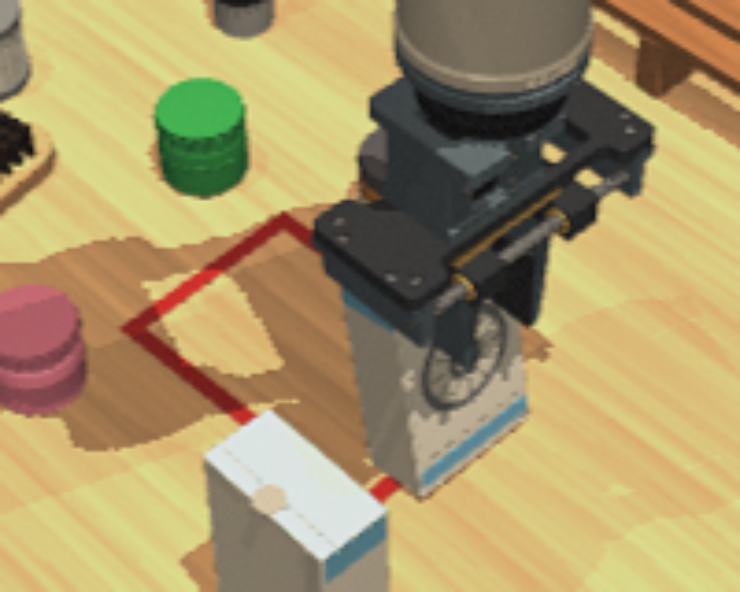

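The carton is leaning about the lower back edge with hardly any slide, with the base near (415,490) in the crop. I continue until it falls.

```bash
python3 - <<'E'
from h import *
import cv2
np.set_printoptions(precision=3,suppress=True)
arm.move_l([.49,-.066,.118],feed=.035)
arm.sleep(.7)
print(arm.current_t(),arm.current_ee_pos(),arm.current_force())
for n in("side",): cv2.imwrite(f"pics/{n}6.png",arm.snapshot(n)[:,:,::-1])
cv2.imwrite("pics/top6.png",arm.snapshot("top")[:,:,::-1])
E
python3 crop.py 6
```

```text
19.0083 [ 0.49  -0.066  0.118] [ 0.105 -0.452  0.232]
```

View pics/cs6.png

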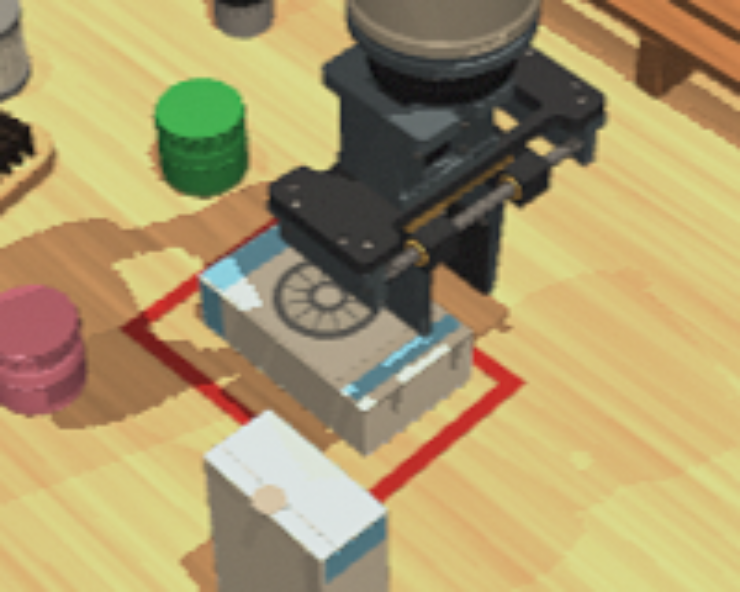

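The carton lies on its back, picture up, apparently inside the tape. Next I raise the arm, move it aside and check the margins.

```bash
python3 - <<'E'
from h import *
import cv2
arm.move_l([.49,-.10,.27],feed=.2)
arm.move_to([.33,-.30,.30],arm.current_tool_rot())
for n in("side","top"): cv2.imwrite(f"pics/{n}7.png",arm.snapshot(n)[:,:,::-1])
print(arm.current_t())
E
python3 crop.py 7
```

```text
21.1417
```

View pics/cs7.png

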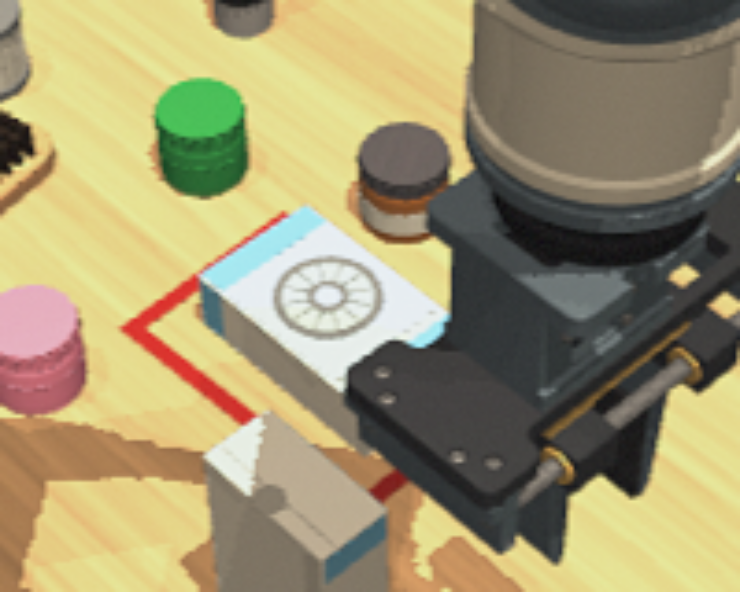

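View pics/ct7.png

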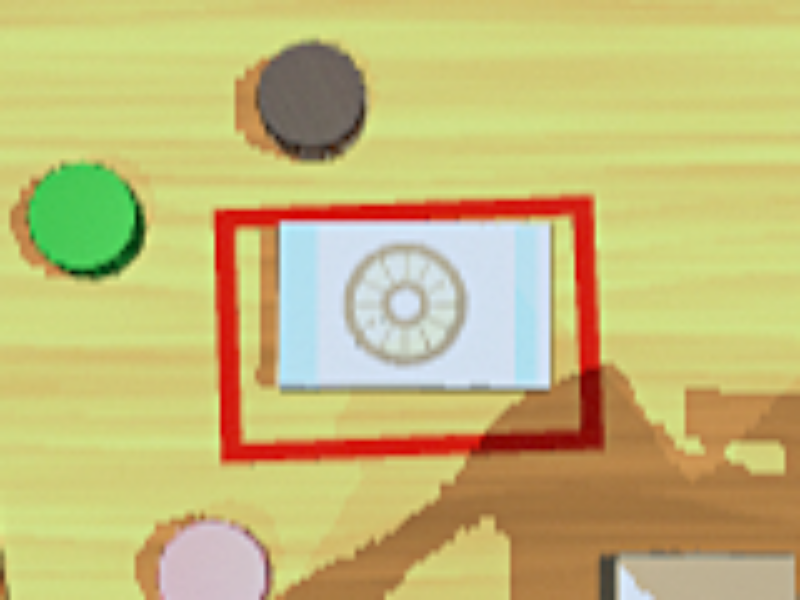

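View pics/top7.png

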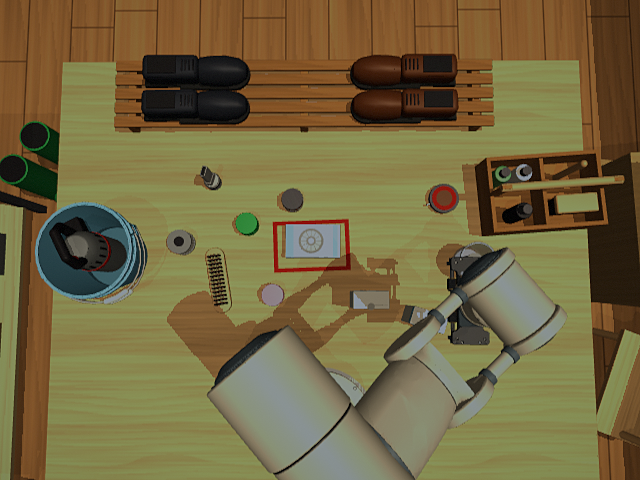

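Top crop: the carton face spans (278–551, 222–388), inside the tape's outer edges at (215–603, 197–462). The jar is at (311,98), clear of the tape, and the other things are in their places. I'll do one numeric check and then hand in.

Run:
```python
from h import *
np.set_printoptions(precision=1,suppress=True)
u=np.array([-.034,.9994]);v=np.array([-.9994,-.034]);c=np.array([.4825,.027])
for p,z in [((278,222),.045),((551,222),.045),((551,387),.045),((278,387),.045),((311,98),.056)]:
    w=ray("top",((p[0]+.5)/5-.5+230,(p[1]+.5)/5-.5+180),z)[:2]-c; print(np.array([w@u,w@v])*1000)
print(arm.current_force(),arm.current_t()); arm.sleep(.3)
arm.sign_off()
```

```text
[ 68.4 -56.9]
[-80.8 -51.4]
[-77.1  38.9]
[71.3 33.5]
[  47.8 -122.9]
[-0.1  0.2  1.3] 21.1417
the job is handed in; nothing more can be done
```

The job is done and handed in at about 21.4 s of the 48 s allowed; `sign_off` gives no verdict.

- **Jar:** I slid it upright about 120 mm across the far long side of the tape, using two partly open fingertips behind it. It now stands about 21 mm clear of the tape's outer edge.
- **Carton:** I pushed the farthest carton over, high on its picture side. It lies on its back, picture up, inside the taped rectangle. In the outline's frame its corners are at x from -81 to +71 mm and y from -57 to +39 mm. The limits are ±107 and ±72 mm, so the smallest margin is about 15 mm.
- **Other things:** In the last pictures the look-alike jars and cartons, brush, nozzle, tin and filter look unmoved. The arm partly hid the dustcup and one look-alike carton there. The arm never worked near the dustcup. It ended parked above that area at 0.30 m, higher than either of them.
- **Forces:** The wrist-force readings I took stayed around 1 N.

No check failed or disagreed by more than the 2–5 mm spread between the two cameras.

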